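# Set out the fastening kit round the wax tin and the spool

## Task

Complete the kit on the wooden board with six square recesses: the wax tin and the thread spool already stand at the two ends of its front row (the row nearer the robot) and stay there. Stand the short lidded jar in the recess between the tin and the spool, the small cream carton in the recess directly behind the tin and the small open jar in the recess directly behind the spool, each upright and flat on its recess floor; then stand the black loupe upright on the middle of the carton's lid. The middle recess of the back row stays empty.

Things in the scene. Friction and masses are not known exactly. Their poses are not given: they have to be found in the camera images.
- kit_board: flat wooden board fixed to the counter, 218 (x) by 324 (y) by 18 mm high, with six square recesses 80 mm wide and 6 mm deep, so their floors are 12 mm above the counter. Origin: centre of its underside; x points away from the robot (turned by at most 15 degrees), y to the left, z up. Recess centres: front row at x = -53 mm, back row at x = +53 mm, each at y = +106, 0 and -106 mm
- wax_tin_center (a point): flat round brass-coloured tin with a small paper label on top, 62 mm across, 25 mm high, loose, standing in the left or the right end recess of the board's front row. Origin: its centre, half-way up; z up along its axis.
- spool_center (a point): wooden spool of tan thread, 40 mm across, 60 mm high, loose, standing in the other end recess of the front row. Origin: its centre, half-way up; z up along its axis.
- lidded_jar_center (a point): short round jar with a flat pale lid, 60 mm across, 64 mm high, loose on the counter. Origin: its centre, half-way up; z up along its axis.
- open_jar_center (a point): small clear jar without a lid, with pale yellow contents, 56 mm across, 50 mm high, loose on the counter. Origin: its centre, half-way up; z up along its axis. Grasp it from outside, across its width: it cannot be gripped by its rim
- carton_center (a point): small cream carton with a lid that does not open, 57 (x) by 62 (y) by 36 mm high, loose on the counter. Origin: its centre, half-way up; x and y square to its sides, z up
- loupe_center (a point): black watchmaker's loupe, a small round cone frustum standing on its wide end, 34 mm across, 27 mm high, loose on the counter. Origin: its centre, half-way up; z up along its axis.
Not all that is in view belongs to the job. Leave any blue look-alike of the part that bears carton_center alone. Of the things that look like the part that bears loupe_center, the smaller one is meant.

How it is judged (in metres and radians):
At the end, for the whole second after the job is handed in: Tin and spool still at the front ends; lidded jar front middle, carton behind the tin, open jar behind the spool, each upright on the recess floor within 15 mm of its centre; loupe upright on the carton within 15 mm of its middle; all released and at rest ((((x of wax_tin_center in the frame of kit_board between -0.068 and -0.038 m and y of wax_tin_center in the frame of kit_board between 0.091 and 0.121 m and z of wax_tin_center in the frame of kit_board below 0.0285 m and angle between wax_tin_center's own z axis and vertical below 0.1 rad) and (x of spool_center in the frame of kit_board between -0.068 and -0.038 m and y of spool_center in the frame of kit_board between -0.121 and -0.091 m and z of spool_center in the frame of kit_board below 0.046 m and angle between spool_center's own z axis and vertical below 0.1 rad) and (x of lidded_jar_center in the frame of kit_board between -0.068 and -0.038 m and y of lidded_jar_center in the frame of kit_board between -0.015 and 0.015 m and z of lidded_jar_center in the frame of kit_board below 0.048 m and angle between lidded_jar_center's own z axis and vertical below 0.1 rad) and (x of carton_center in the frame of kit_board between 0.038 and 0.068 m and y of carton_center in the frame of kit_board between 0.091 and 0.121 m and z of carton_center in the frame of kit_board below 0.034 m and angle between carton_center's own z axis and vertical below 0.1 rad) and (x of open_jar_center in the frame of kit_board between 0.038 and 0.068 m and y of open_jar_center in the frame of kit_board between -0.121 and -0.091 m and z of open_jar_center in the frame of kit_board below 0.041 m and angle between open_jar_center's own z axis and vertical below 0.1 rad)) or ((x of wax_tin_center in the frame of kit_board between -0.068 and -0.038 m and y of wax_tin_center in the frame of kit_board between -0.121 and -0.091 m and z of wax_tin_center in the frame of kit_board below 0.0285 m and angle between wax_tin_center's own z axis and vertical below 0.1 rad) and (x of spool_center in the frame of kit_board between -0.068 and -0.038 m and y of spool_center in the frame of kit_board between 0.091 and 0.121 m and z of spool_center in the frame of kit_board below 0.046 m and angle between spool_center's own z axis and vertical below 0.1 rad) and (x of lidded_jar_center in the frame of kit_board between -0.068 and -0.038 m and y of lidded_jar_center in the frame of kit_board between -0.015 and 0.015 m and z of lidded_jar_center in the frame of kit_board below 0.048 m and angle between lidded_jar_center's own z axis and vertical below 0.1 rad) and (x of carton_center in the frame of kit_board between 0.038 and 0.068 m and y of carton_center in the frame of kit_board between -0.121 and -0.091 m and z of carton_center in the frame of kit_board below 0.034 m and angle between carton_center's own z axis and vertical below 0.1 rad) and (x of open_jar_center in the frame of kit_board between 0.038 and 0.068 m and y of open_jar_center in the frame of kit_board between 0.091 and 0.121 m and z of open_jar_center in the frame of kit_board below 0.041 m and angle between open_jar_center's own z axis and vertical below 0.1 rad))) and horizontal distance between loupe_center and carton_center below 0.015 m and z of loupe_center in the frame of carton_center between 0.026 and 0.038 m and angle between loupe_center's own z axis and vertical below 0.12 rad and linear speed of each of lidded_jar, open_jar, carton, loupe, wax_tin, spool below 0.02 m/s); the robot touches nothing.
It fails at once if the wax tin or the spool is shifted by more than 25 mm or tipped (distance of any of wax_tin_center, spool_center from where it was at the start of the episode above 0.025 m or angle between any of wax_tin_center, spool_center's own z axis and vertical above 0.4 rad).
It also fails if it takes over 109 s, if anything falls off the work surface, if the arm or the gripper's body presses on something with over 40 N, if the wrist force passes 120 N, or if a joint passes its speed limit or range.

## Robot

A 6-joint arm with a two-finger parallel gripper is mounted at the origin on a cart in front of the work surface, level with it; the furniture and walls round the work are solid. World frame = base frame: x ahead of the robot, y to its left, z up, the work surface at z = 0. Lengths are in mm, angles in rad, forces in N, time in s.
With the tool pointing down it reaches from about 350 to 875 mm from the base axis. Payload 4.2 kg.
Tool frame: the origin (TCP) lies between the finger pads; the fingertips stand 14 mm ahead of it and the grasp point (between the pads) lies 5 mm behind it; z points along the fingers, y is the line along which they close (so a half turn about z gives the same grasp; the last joint's range is limited). The gripper opens to 85 mm and grips with 20 to 120 N. Pads are 22 mm wide; open, the fingers measure 114 mm over their backs; the gripper's body (76 mm by 85 mm) begins 54 mm behind the grasp point. The pads swing forward as they close: fully open they stand 13 mm farther back than shut.
Start: joints at [1.59, 0.385, 0.008, 0, -1.194, -0.259], TCP at [148.411, 607.102, 245.312] pointing down, gripper open.
Joint ranges: [-3.14, 3.14], [-1.21, 2.06], [-1.07, 1.41], [-3.16, 2.05], [-2.99, -0.16], [-3.1, 3.1]. Speed limits (rad/s): [2.79, 2.79, 3.14, 3.14, 3.14, 3.14].

## Interface

Orientations are given as a unit quaternion [x, y, z, w].
In Python, from bench import * gives the robot as it stands.
- The arm moves only by the tool carry_out, never from a script. Its argument "motion" is a list of rows, each a list of 7 numbers: the turn, a rotation vector about the tool's x, y, z in rad, then the shift along the tool's x, y, z in mm, then the opening, from -1 (shut) to 1 (fully open), so that 0 is half open. A call has 1 to 5 rows; each row is the pose to reach, as a shift and turn from the pose commanded when the call began, along the tool's axes at that moment; what a row does not reach only later rows make up. A row lasts 1/8 s, in which the tool goes at most 62.5 mm and 10.7 degrees, less where a joint would pass 70% of its speed; a pose out of reach is approached as far as the arm can. A call with a gripper value outside its range is refused whole. The fingers move at their own pace and stop on an object; the grip force is fixed at half the most. Time passes only in rows, so rows that repeat a pose let the fingers close. It gives the time, the measured TCP pose, the force, the opening and the grip force at its end, in the units of the state.
- read_state(): the state, without advancing time (a new reading comes with each control period).
- get_image(name): name is "scene" or "side" or "wrist"; returns a dict with "color" (384x512x3 uint8, blue, green, red), "mtx" (3x3 intrinsics, pixels), "position" and "orientation" of the camera in the world. Camera axes: x right, y down, z forward; pixel columns grow to the right and rows downward; lengths in mm; the calibration is good to about 2 mm. The wrist camera is an equidistant fisheye: a pixel r from the principal point sees the ray r / f radians off the axis. A picture is of the moment at which its call begins. There is no depth.
- job_done(): hands the job in; it is judged then, once.
The state is a dict: "clock": time; "joints": joint angles; "joint_vel": joint speeds; "joint_efforts": joint torques, N m; "position": TCP position; "ee_rot": TCP orientation; "contact_force": force on the tool from outside, world axes, zero at the start; "wrist_torque": the same for the moment, N m; "gripper_width": finger opening in mm; "grasp_force": force on a finger pad.
Only numpy, scipy, OpenCV 4.12 (cv2) and the standard library are available. Lean on these libraries where they do the work, as an engineer would, in place of code of your own. Each camera call takes 0.05 s, during which the arm holds its last target. There are 200 camera calls.

## Working session

There is one attempt and no reset: what is moved stays moved. The work goes in short steps, Python scripts to look and compute and a tool call to move; the robot and the scene stay as the last step left them, time stands still between calls to the robot, and variables do not carry over. Pictures are saved under pics/ and viewed, at most 14 in all, crops included, and the job is handed in when it is done.

Besides the shell and the picture viewer there is one more tool, called after "Emit:" as a command line: name --pt "numbers of a row" for each row, then --argument value for the rest. carry_out: Moves the arm, as the interface text tells. Its arguments: {"type":"object","properties":{"motion":{"type":"array"}},"required":["motion"]}

```bash
mkdir -p pics; ls; python3 - <<'E'
from bench import *
import cv2
for n in ("scene","side"):
    d=get_image(n); cv2.imwrite(f"pics/{n}0.png",d["color"]); print(n,d["mtx"].tolist() if hasattr(d["mtx"],'tolist') else d["mtx"],d["position"],d["orientation"])
d=get_image("wrist"); cv2.imwrite("pics/wrist0.png",d["color"]); print(d["mtx"],d["position"],d["orientation"])
print(read_state())
E
```

```text
pics
scene [[370.9486408260942, 0.0, 257.0444013169712], [0.0, 370.9486408260942, 195.25375880419315], [0.0, 0.0, 1.0]] [ -99.66652242 -521.1270495   702.71442053] [ 0.82757548 -0.36346115  0.16626452 -0.3941712 ]
side [[475.3228265118825, 0.0, 258.9007712823709], [0.0, 475.3228265118825, 195.08289486930386], [0.0, 0.0, 1.0]] [ -57.54325007 1048.9838911  1078.73960912] [-0.20903482  0.8897288  -0.396468    0.0866039 ]
[[297.31863964   0.         256.84902238]
 [  0.         297.31863964 193.67498201]
 [  0.           0.           1.        ]] [226.25217461 588.80551322 373.70157044] [-0.60922857  0.77675305  0.12511794 -0.09920054]
{'clock': 0.15, 'joints': array([ 1.58963350e+00,  3.85395824e-01,  6.93567085e-03, -3.30602200e-04,
       -1.19399212e+00, -2.58604505e-01]), 'joint_vel': array([-0.00057406, -0.00225663,  0.00434415,  0.00215372, -0.00094094,
        0.00155906]), 'joint_efforts': array([ 1.56731903e-04, -3.92677295e+01,  1.88584077e+01,  4.18857649e+00,
       -3.38765531e-03, -2.64590867e-06]), 'position': array([148.31080541, 606.72369366, 244.46483467]), 'ee_rot': array([ 9.92814913e-01, -1.19657176e-01, -3.76888401e-05,  8.41266337e-04]), 'contact_force': array([-0.08423912,  0.2970273 , -0.0046403 ]), 'wrist_torque': array([-0.04510606,  0.04316113, -0.02156699]), 'grasp_force': 0.0, 'gripper_width': 85.59506978298367}
```

View pics/scene0.png

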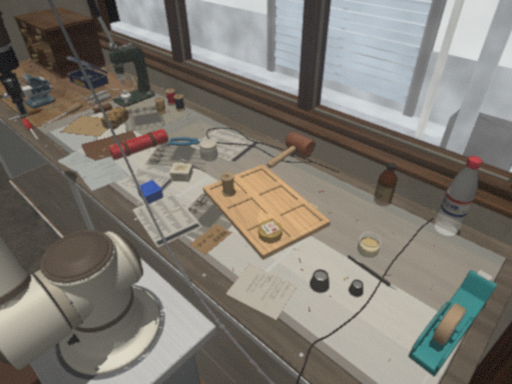

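View pics/side0.png

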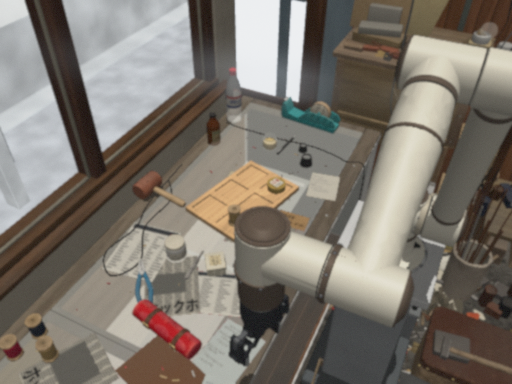

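Scene view: the board has the spool at (228,184) and the tin at (270,230). The lidded jar is at (208,149) and the open jar at (370,244). There are two carton candidates: cream (181,171) and blue (150,190), so cream is meant. There are two loupe candidates: (319,280) and (356,288), and the second looks smaller. I'll enlarge the view to confirm.

```bash
cat > h.py <<'E'
from bench import *
import cv2, numpy as np
from scipy.spatial.transform import Rotation as R
def ray(d,px):
    K=d["mtx"]; x=(np.array(px,float)-[K[0,2],K[1,2]])/[K[0,0],K[1,1]]
    return R.from_quat(d["orientation"]).apply([x[0],x[1],1])
def wray(d,px):
    K=d["mtx"]; x=(np.array(px,float)-[K[0,2],K[1,2]])/[K[0,0],K[1,1]]; r=np.hypot(*x)
    return R.from_quat(d["orientation"]).apply([*(x/max(r,1e-9)*np.sin(r)),np.cos(r)])
def onz(d,px,z,f=ray):
    v=f(d,px); p=np.array(d["position"]); return (p+v*(z-p[2])/v[2])[:2]
def proj(d,p):
    c=R.from_quat(d["orientation"]).inv().apply(np.array(p)-d["position"]); return (d["mtx"]@c)[:2]/c[2]
E
python3 - <<'E'
from h import *
a=cv2.imread("pics/scene0.png")
b=cv2.imread("pics/side0.png")
c1=cv2.resize(a[125:305,135:400],None,fx=3,fy=3,interpolation=cv2.INTER_CUBIC)
cv2.imwrite("pics/c1.png",c1)
cv2.imwrite("pics/c2.png",cv2.resize(b[125:280,150:345],None,fx=4,fy=3.8,interpolation=cv2.INTER_CUBIC)[:600,:800])
E
```

```text
(no output)
```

View pics/c1.png

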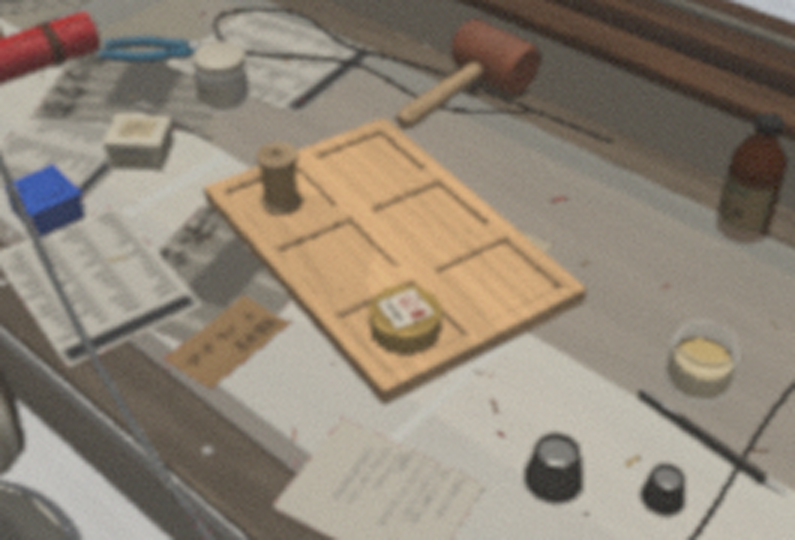

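View pics/c2.png

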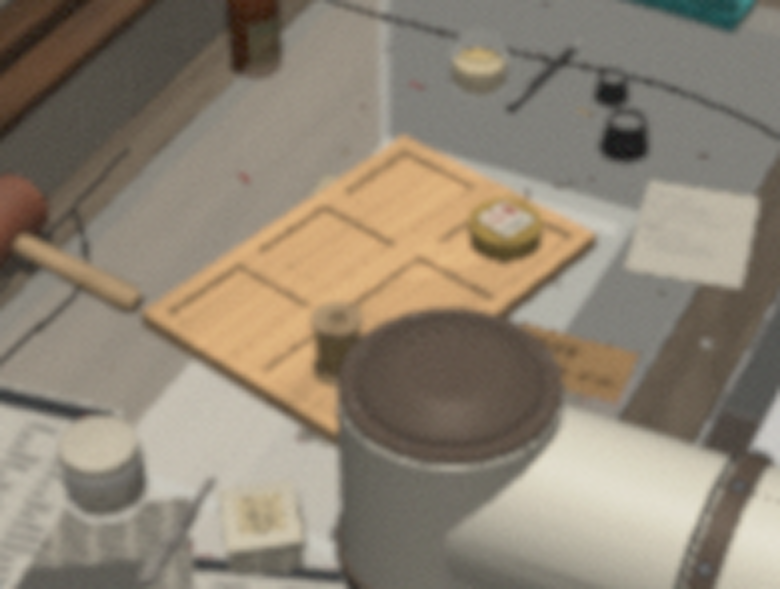

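```bash
python3 - <<'E'
from h import *
s=get_image("scene"); t=get_image("side"); np.set_printoptions(precision=1,suppress=True)
S=lambda x,y:(135+(x-1)/3,125+(y-1)/3); T=lambda x,y:(150+(x-1.5)/4,125+(y-1.5)/3.8)
for n,z,a,b in [("tin",37,(405,307),(507,217)),("spool",72,(278,155),(337,318)),("ljar",64,(220,55),(100,445)),("carton",36,(140,131),(260,515)),("ojar",50,(705,345),(482,45)),
 ("loupeS",27,(667,474),(612,80)),("loupeB",35,(558,445),(625,122)),("bL",18,(208,190),None),("bB",18,(385,120),(145,315)),("bR",18,(585,290),(402,135)),("bF",18,(385,390),(595,238)),
 ("c1",36,(120,115),None),("c2",36,(173,117),None),("c3",36,(163,147),None),("c4",36,(107,144),None),("bottle",0,(748,230),None)]:
    print(n,onz(s,S(*a),z),onz(t,T(*b),z) if b else "")
# pole: scene line plane meets wall of side ray
p=[ray(s,q) for q in((90,0),(155,240))]; nrm=np.cross(*p)
for q in((202,251),(186,278)):
    v=ray(t,q); o=np.array(t["position"]); k=nrm@(s["position"]-o)/(nrm@v); print("pole",o+k*v)
E
```

```text
tin [417.9 -74.3] [416.4 -77.8]
spool [464.7 129. ] [464.4 133. ]
ljar [556.7 318.6] [554.  324.1]
carton [429.7 303.6] [430.6 312.2]
ojar [ 537.  -290.2] [ 539.7 -290.1]
loupeS [ 423.4 -328.1] [ 419.7 -321.6]
loupeB [ 385.5 -256. ] [ 380.2 -254.2]
bL [425.7 194. ] 
bB [634.3 144.9] [632.2 150.5]
bR [ 556.6 -165.9] [ 559.9 -164.7]
bF [ 349.5 -113.1] [ 346.4 -105.9]
c1 [433.9 342.9] 
c2 [469.2 298. ] 
c3 [427.8 263.5] 
c4 [392.5 310.4] 
bottle [ 750.4 -225.3] 
pole [359.3 467.7 270.6]
pole [379.7 511.5 212.2]
```

View pics/wrist0.png

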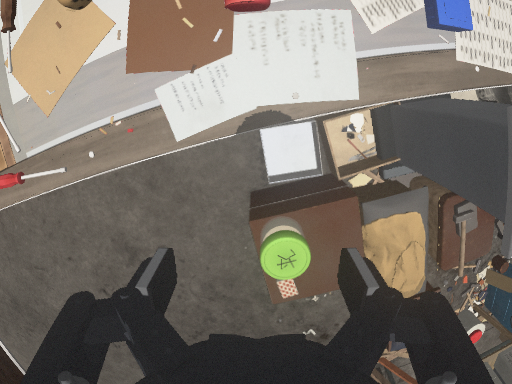

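Wrist view shows the counter's front edge and the floor; none of the parts are in view except the blue carton at (447,12). A thin gray line runs in the scene view from (85,0) to about (212,320). I need to know what it is before sweeping the arm there.

```bash
python3 - <<'E'
from h import *
np.set_printoptions(precision=0,suppress=True)
a=cv2.imread("pics/scene0.png"); cv2.imwrite("pics/c3.png",cv2.resize(a[0:340,0:250],None,fx=1.75,fy=1.75,interpolation=cv2.INTER_CUBIC))
s=get_image("scene");t=get_image("side")
for q in((100,50),(155,240),(205,310)):
    v=ray(s,q)
    for k in (200,400,600,800,1000,1200):
        P=np.array(s["position"])+k*v; print(q,k,P,proj(t,P))
E
```

```text
(100, 50) 200 [  -8. -319.  637.] [473.  -1.]
(100, 50) 400 [  83. -118.  572.] [415.  46.]
(100, 50) 600 [175.  84. 507.] [349.  99.]
(100, 50) 800 [267. 285. 442.] [276. 157.]
(100, 50) 1000 [358. 487. 376.] [194. 224.]
(100, 50) 1200 [450. 689. 311.] [101. 299.]
(155, 240) 200 [ -36. -385.  558.] [478.  22.]
(155, 240) 400 [  27. -248.  413.] [432.  86.]
(155, 240) 600 [  91. -112.  268.] [387. 147.]
(155, 240) 800 [155.  24. 123.] [344. 206.]
(155, 240) 1000 [218. 161. -21.] [303. 262.]
(155, 240) 1200 [ 282.  297. -166.] [263. 317.]
(205, 310) 200 [ -36. -421.  528.] [476.  28.]
(205, 310) 400 [  29. -320.  354.] [431.  93.]
(205, 310) 600 [  93. -219.  180.] [390. 151.]
(205, 310) 800 [ 157. -119.    5.] [353. 205.]
(205, 310) 1000 [ 221.  -18. -169.] [319. 254.]
(205, 310) 1200 [ 285.   82. -343.] [287. 299.]
```

View pics/c3.png

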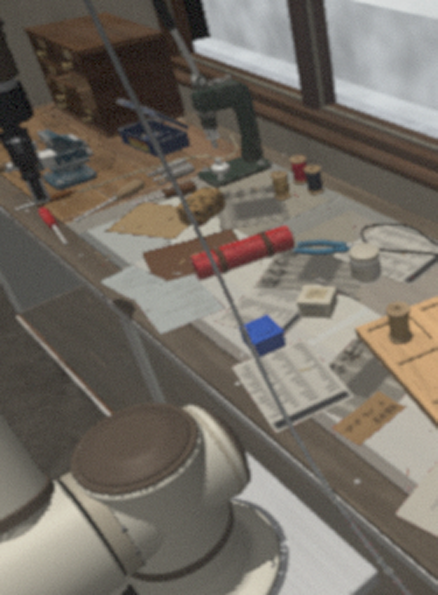

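The line crosses in front of everything and does not show near the parts in the side view, so it looks like a cord near the scene camera. I'll keep watching it. The tool yaw already matches the board's (about -13.6°). Moving above the lidded jar.

Emit:
carry_out --pt "0 0 0 58 22 0 1" --pt "0 0 0 116 45 0 1" --pt "0 0 0 174 68 0 1" --pt "0 0 0 232 90 0 1" --pt "0 0 0 290 112 0 1"

```text
clock: 0.98
position: [404.9, 428.2, 245.6]
ee_rot: [0.993, -0.119, 0.0, -0.0]
contact_force: [0.2, 1.2, -1.4]
gripper_width: 85.6
grasp_force: 0.0
```

Emit:
carry_out --pt "0 0 0 58 22 0 1" --pt "0 0 0 116 45 0 1" --pt "0 0 0 173 69 0 1" --pt "0 0 0 173 69 0 1"

```text
clock: 1.48
position: [558.0, 318.2, 244.5]
ee_rot: [0.992, -0.123, -0.0, 0.0]
contact_force: [-0.0, 0.3, 0.1]
gripper_width: 85.6
grasp_force: 0.0
```

```bash
python3 - <<'E'
from h import *
np.set_printoptions(precision=1,suppress=True)
w=get_image("wrist");t=get_image("side");s=get_image("scene");st=read_state(); print(st["position"],st["ee_rot"],st["clock"])
np.savez("w1.npz",**w)
cv2.imwrite("pics/m.png",np.hstack([w["color"],t["color"][100:,100:380]])); 
E
```

```text
[554.9 321.4 245.1] [ 1.  -0.1 -0.   0. ] 1.625Traceback (most recent call last):
  File "<stdin>", line 5, in <module>
    return _nx.concatenate(arrs, 1, dtype=dtype, casting=casting)
           ~~~~~~~~~~~~~~~^^^^^^^^^^^^^^^^^^^^^^^^^^^^^^^^^^^^^^^
ValueError: all the input array dimensions except for the concatenation axis must match exactly, but along dimension 0, the array at index 0 has size 384 and the array at index 1 has size 284
```

```bash
python3 - <<'E'
from h import *
w=get_image("wrist");t=get_image("side");np.savez("w1.npz",**w)
cv2.imwrite("pics/m.png",np.hstack([w["color"],t["color"][:,120:400]])); 
E
```

```text
(no output)
```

View pics/m.png

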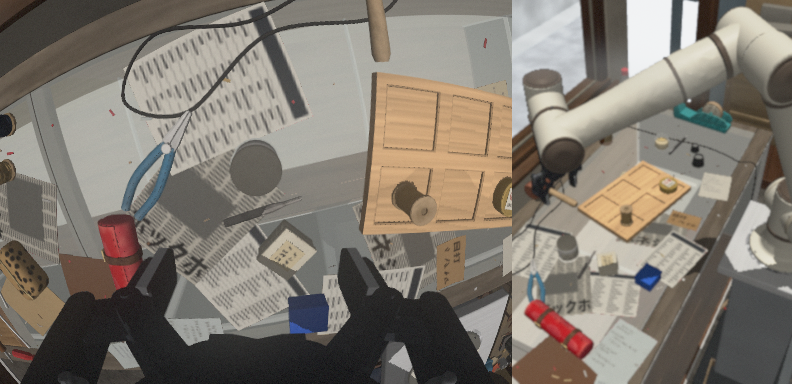

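Wrist view: lidded jar lid at (256,167), carton lid at about (287,247), blue carton at (308,314), and the board's left corners at (375,73) and (363,233). No cord is near the arm in either view.

```bash
python3 - <<'E'
from h import *
np.set_printoptions(precision=1,suppress=True)
w=dict(np.load("w1.npz")); im=w["color"]
hsv=cv2.cvtColor(im,cv2.COLOR_BGR2HSV)
for n,q,z in [("jar",(257,166),64),("bB",(375,73),18),("bL",(363,233),18),("spool",(426,208),72)]: print(n,onz(w,q,z,wray))
# carton lid: bright cream
roi=im[215:285,250:325]; print(roi[:, :,2].mean(), im[250,275],im[235,300],im[265,300],im[225,270])
g=roi[:,:,2].astype(int)
h=hsv[215:285,250:325]
m=((h[:,:,1]>35)&(h[:,:,0]>12)&(h[:,:,0]<35)&(h[:,:,2]>125)).astype(np.uint8)
m=cv2.morphologyEx(m,cv2.MORPH_CLOSE,np.ones((9,9)));m=cv2.morphologyEx(m,cv2.MORPH_OPEN,np.ones((5,5)))
c=max(cv2.findContours(m,0,2)[0],key=cv2.contourArea);b=cv2.boxPoints(cv2.minAreaRect(c))+[250,215];print(b,cv2.contourArea(c))
p=np.array([onz(w,q,36,wray) for q in b]);print(p,p.mean(0))
for i in range(4):
    e=p[(i+1)%4]-p[i];print(np.hypot(*e),np.degrees(np.arctan2(e[1],e[0])))
v=im.copy();cv2.drawContours(v,[np.int32(b)],0,(0,0,255),1)
# jar lid
y,x=np.mgrid[0:384,0:512]
cv2.imwrite("pics/c4.png",cv2.resize(v[125:295,220:335],None,fx=3.5,fy=3.5,interpolation=cv2.INTER_CUBIC))
E
```

```text
jar [562.8 320.3]
bB [635.3 152.8]
bL [426.4 201.7]
spool [467.7 129.9]
134.58895238095238 [170 186 196] [76 83 86] [159 176 184] [111 116 113]
[[262.1 253.5]
 [283.9 225.4]
 [314.9 249.5]
 [293.1 277.6]] 1082.5
[[442.  343.1]
 [474.8 307.2]
 [430.2 274.4]
 [393.8 310.7]] [435.2 308.8]
48.657538506227894 -47.61906610744754
55.30443402004707 -143.66240976863594
51.48104600443891 135.08648144766423
58.065840903023535 33.87500933661933
```

View pics/c4.png

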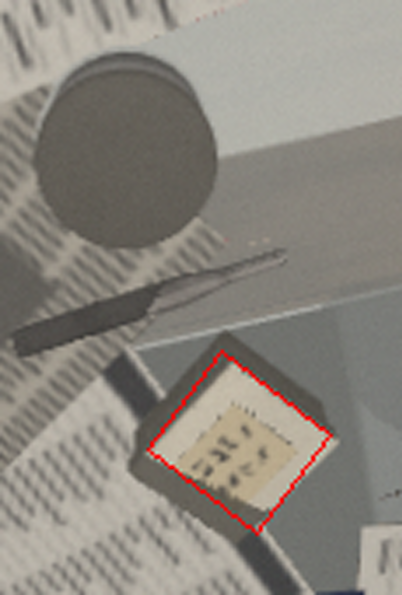

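The crop confirms the lidded jar at about (256,170) and the cream carton with a labelled lid, turned about 39°. Descending on the jar at (557,321).

Emit:
carry_out --pt "0 0 0 2 0 60 1" --pt "0 0 0 2 0 120 1" --pt "0 0 0 2 0 170 1" --pt "0 0 0 2 0 205 1" --pt "0 0 0 2 0 213 1"

```text
clock: 2.35
position: [555.1, 320.9, 30.0]
ee_rot: [0.993, -0.119, -0.002, 0.002]
contact_force: [-0.1, 0.8, 0.7]
gripper_width: 85.4
grasp_force: 0.0
```

Emit:
carry_out --pt "0 0 0 0 0 0 -0.2" --pt "0 0 0 0 0 0 -0.5" --pt "0 0 0 0 0 0 -1" --pt "0 0 0 0 0 0 -1" --pt "0 0 0 0 0 0 -1"

```text
clock: 2.98
position: [558.1, 322.2, 34.6]
ee_rot: [0.993, -0.119, 0.001, -0.002]
contact_force: [-2.7, 2.7, 7.2]
gripper_width: 59.0
grasp_force: 65.0
```

Emit:
carry_out --pt "0 0 0 0 0 -40 -1" --pt "0 0 0 0 0 -90 -1" --pt "0 0 0 -5 40 -130 -1" --pt "0 0 0 -13 90 -130 -1" --pt "0 0 0 -21 145 -130 -1"

```text
clock: 3.6
position: [501.1, 183.4, 162.4]
ee_rot: [0.993, -0.12, -0.0, -0.0]
contact_force: [0.5, -0.5, -2.5]
gripper_width: 59.0
grasp_force: 65.7
```

Emit:
carry_out --pt "0 0 0 -8 55 0 -1" --pt "0 0 0 -16 110 0 -1" --pt "0 0 0 -24 164 0 -1" --pt "0 0 0 -24 164 0 -1"

```text
clock: 4.1
position: [436.8, 28.1, 161.8]
ee_rot: [0.993, -0.122, -0.002, 0.0]
contact_force: [-0.1, -0.7, -2.3]
gripper_width: 59.0
grasp_force: 66.0
```

```bash
python3 - <<'E'
from h import *
np.set_printoptions(precision=1,suppress=True)
w=get_image("wrist");np.savez("w2.npz",**w);st=read_state();print(st["position"],st["ee_rot"],st["gripper_width"],st["clock"])
cv2.imwrite("pics/w2.png",cv2.resize(w["color"],(768,576)))
E
```

```text
[438.6  29.7 162.3] [ 1.  -0.1 -0.   0. ] 58.74455086707372 4.15
```

View pics/w2.png

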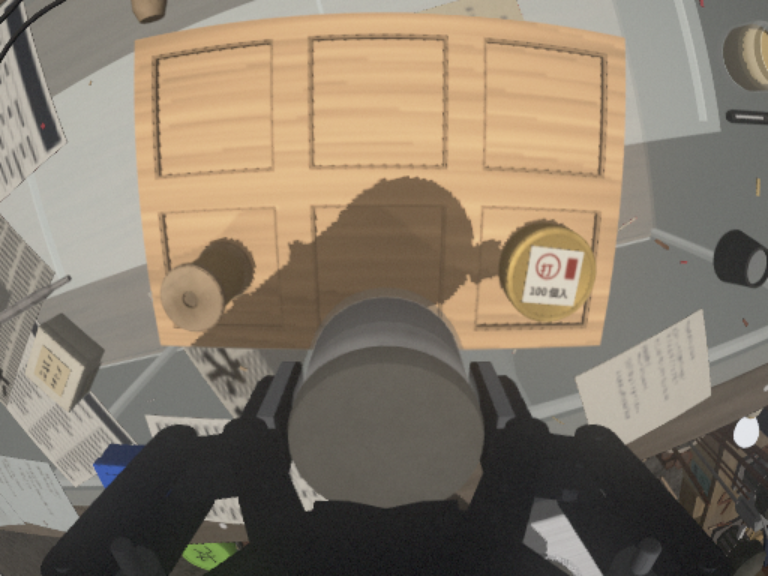

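Wrist view, enlarged 1.5×: the whole board is seen from above, with the tin right (552,270), the spool left (190,300), and the recess edges clear. I'll fit the board pose from the corner points.

```bash
python3 - <<'E'
from h import *
np.set_printoptions(precision=1,suppress=True)
w=dict(np.load("w2.npz"))
B={(-53+53+13,146):(153,57)}
pts=[]
def rec(cx,cy,tl=None,tr=None,br=None,bl=None):
    for q,sx,sy in((tl,1,1),(tr,1,-1),(br,-1,-1),(bl,-1,1)):
        if q: pts.append((cx+40*sx,cy+40*sy,*q))
rec(53,106,(153,57),(271,41),(273,168),(161,176)); rec(53,0,(309,37),(447,36),(446,167),(313,167)); rec(53,-106,(485,40),(606,52),(600,175),(485,167))
rec(-53,0,(316,206),(442,206)); rec(-53,106,(162,212),(276,207)); rec(-53,-106,(481,206),(600,212),(590,326),(475,328))
P=np.array(pts); W=np.array([onz(w,((u+.5)/1.5-.5,(v+.5)/1.5-.5),18,wray) for u,v in P[:,2:]])
b=P[:,:2]; bc=b-b.mean(0); wc=W-W.mean(0)
z=(bc[:,0]-1j*bc[:,1])@(wc[:,0]+1j*wc[:,1]); a=np.angle(z); M=np.array([[np.cos(a),-np.sin(a)],[np.sin(a),np.cos(a)]])
sc=abs(z)/(bc**2).sum(); c=W.mean(0)-M@b.mean(0)
print("yaw",np.degrees(a),"scale",sc,"centre",c,"res",np.abs(W-(b@M.T+c)).mean(0))
for n,q in dict(ljar=(-53,0),carton=(53,-106),ojar=(53,106),tin=(-53,-106),spool=(-53,106)).items(): print(n,M@np.array(q)+c)
f=lambda u,v,z:onz(w,((u+.5)/1.5-.5,(v+.5)/1.5-.5),z,wray)
print("tin",f(554,276,37),"spool",f(191,299,72),"held jar",f(387,430,162-32+64))
st=read_state();print(R.from_quat(st["ee_rot"]).as_matrix()[:,0])
E
```

```text
yaw -13.907877463973668 scale 1.0029671929129986 centre [492.7  19.1] res [0.9 1.3]
ljar [441.3  31.8]
carton [518.7 -96.5]
ojar [569.7 109.3]
tin [415.8 -71. ]
spool [466.8 134.7]
tin [416.1 -74.2] spool [465.3 133.6] held jar [445.4  26.6]
[ 1.  -0.2 -0. ]
```

Emit:
carry_out --pt "0 0 0 2 -2 40 -1" --pt "0 0 0 2 -2 80 -1" --pt "0 0 0 2 -2 105 -1" --pt "0 0 0 2 -2 115 -1" --pt "0 0 0 2 -2 117 -1"

```text
clock: 4.78
position: [442.1, 33.1, 46.5]
ee_rot: [0.993, -0.119, -0.001, 0.001]
contact_force: [-10.5, 0.8, 24.0]
gripper_width: 58.6
grasp_force: 67.5
```

Emit:
carry_out --pt "0 0 0 0 0 0 -1" --pt "0 0 0 0 0 0 0.6" --pt "0 0 0 0 0 0 0.8" --pt "0 0 0 0 0 0 0.8"

```text
clock: 5.28
position: [443.0, 33.2, 45.6]
ee_rot: [0.993, -0.119, 0.0, -0.0]
contact_force: [0.3, 0.3, -0.0]
gripper_width: 77.0
grasp_force: 0.0
```

Emit:
carry_out --pt "0 0 0 0 0 -50 0.8" --pt "0 0 0 0 0 -100 1" --pt "0 0 0 -8 -30 -130 1" --pt "0 0 0 -24 -85 -130 1" --pt "0 0 0 -40 -140 -130 1"

```text
clock: 5.9
position: [436.9, 179.8, 176.2]
ee_rot: [0.993, -0.12, 0.001, -0.001]
contact_force: [1.3, -0.7, -0.1]
gripper_width: 85.6
grasp_force: 0.0
```

Emit:
carry_out --pt "0 0 0.16 -12 -45 0 1" --pt "0 0 0.32 -24 -90 0 1" --pt "0 0 0.48 -35 -127 0 1" --pt "0 0 0.65 -35 -127 0 1" --pt "0 0 0.65 -35 -127 0 1"

```text
clock: 6.52
position: [432.8, 310.3, 174.9]
ee_rot: [0.903, -0.429, -0.0, 0.0]
contact_force: [0.4, -0.5, -1.2]
gripper_width: 85.5
grasp_force: 0.0
```

```bash
cat >> h.py <<'E'
def box(w,z,h0=12,h1=35,s0=30,v0=120,near=None,k=7):
    hs=cv2.cvtColor(w["color"],cv2.COLOR_BGR2HSV)
    m=cv2.inRange(hs,(h0,s0,v0),(h1,255,255)); m=cv2.morphologyEx(m,cv2.MORPH_CLOSE,np.ones((k,k)));m=cv2.morphologyEx(m,cv2.MORPH_OPEN,np.ones((k,k)))
    out=[]
    for c in cv2.findContours(m,0,2)[0]:
        if cv2.contourArea(c)<300: continue
        r=cv2.minAreaRect(c); q=onz(w,r[0],z,wray)
        if near is None or np.hypot(*(q-near))<60: out.append((r,q,cv2.contourArea(c),np.array([onz(w,p,z,wray) for p in cv2.boxPoints(r)])))
    return out
E
python3 - <<'E'
from h import *
np.set_printoptions(precision=1,suppress=True)
w=get_image("wrist");np.savez("w3.npz",**w);st=read_state();print(st["position"],R.from_quat(st["ee_rot"]).as_matrix()[:2,0],st["clock"])
for o in box(w,36,near=(432,308)):
    print(o[0],o[1],o[2]); p=o[3]
    for i in range(4):
        e=p[(i+1)%4]-p[i];print(p[i],np.hypot(*e),np.degrees(np.arctan2(e[1],e[0])))
cv2.imwrite("pics/w3.png",w["color"])
E
```

```text
[432.9 309.9 175.1] [ 0.6 -0.8] 6.575
```

View pics/w3.png

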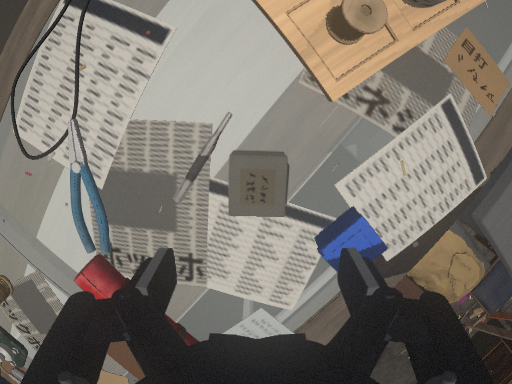

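Wrist view: the carton lid is centred at about (259,190), square to the tool. The blue carton is at (350,238) toward the right finger, so I'll check clearance.

```bash
python3 - <<'E'
from h import *
np.set_printoptions(precision=1,suppress=True)
w=dict(np.load("w3.npz")); st=read_state(); T=R.from_quat(st["ee_rot"]).as_matrix(); o=st["position"]
loc=lambda q,z:(T.T@(np.r_[onz(w,q,z,wray),o[2]]-o))[:2]
for n,q,z in [("lid c",(259,190),36),("lidTL",(233,163),36),("lidTR",(287,162),36),("lidBR",(287,216),36),("lidBL",(230,216),36),("blue L",(316,243),36),("blue T",(352,208),36),("blue T0",(352,208),0),("blueR",(386,240),36),("blueB",(330,270),36)]: print(n,loc(q,z))
E
```

```text
lid c [-6.3  1.8]
lidTL [ 20.  -22.3]
lidTR [20.9 27.6]
lidBR [-33.1  29.3]
lidBL [-33.  -26.6]
blue L [-63.6  60.7]
blue T [-25.2  95.1]
blue T0 [-39.2 107.9]
blueR [-63.1 139.9]
blueB [-97.7  79.4]
```

Emit:
carry_out --pt "0 0 0 -6 2 50 1" --pt "0 0 0 -6 2 100 1" --pt "0 0 0 -6 2 135 1" --pt "0 0 0 -6 2 154 1" --pt "0 0 0 -6 2 157 1"

```text
clock: 7.2
position: [427.3, 312.2, 17.1]
ee_rot: [0.903, -0.43, -0.0, 0.002]
contact_force: [-0.5, -0.7, 0.1]
gripper_width: 85.5
grasp_force: 0.0
```

Emit:
carry_out --pt "0 0 0 0 0 0 -0.2" --pt "0 0 0 0 0 0 -0.5" --pt "0 0 0 0 0 0 -1" --pt "0 0 0 0 0 0 -1" --pt "0 0 0 0 0 0 -1"

```text
clock: 7.82
position: [428.5, 314.2, 20.0]
ee_rot: [0.903, -0.43, 0.001, -0.001]
contact_force: [0.2, -0.3, 6.7]
gripper_width: 55.0
grasp_force: 64.0
```

Emit:
carry_out --pt "0 0 0 0 0 -45 -1" --pt "0 0 0 0 0 -95 -1" --pt "0 0 0 18 9 -140 -1" --pt "0 0 -0.1 63 31 -140 -1" --pt "0 0 -0.2 112 56 -140 -1"

```text
clock: 8.45
position: [454.6, 190.3, 159.2]
ee_rot: [0.942, -0.336, 0.0, -0.001]
contact_force: [0.7, -0.7, -1.4]
gripper_width: 55.0
grasp_force: 64.3
```

Emit:
carry_out --pt "0 0 -0.1 60 16 0 -1" --pt "0 0 -0.2 119 32 0 -1" --pt "0 0 -0.3 178 48 0 -1" --pt "0 0 -0.4 237 64 0 -1" --pt "0 0 -0.45 284 77 0 -1"

```text
clock: 9.07
position: [625.3, -51.1, 158.0]
ee_rot: [0.993, -0.119, -0.0, -0.0]
contact_force: [0.0, 0.1, -0.4]
gripper_width: 55.1
grasp_force: 64.2
```

Emit:
carry_out --pt "0 0 0 0 0 0 -1" --pt "0 0 0 0 0 0 -1"

```text
clock: 9.32
position: [623.9, -48.9, 157.8]
ee_rot: [0.993, -0.12, -0.001, -0.0]
contact_force: [-1.1, -0.1, -1.9]
gripper_width: 55.0
grasp_force: 64.1
```

```bash
python3 - <<'E'
from h import *
np.set_printoptions(precision=2,suppress=True)
w=get_image("wrist");np.savez("w4.npz",**w);st=read_state();T=R.from_quat(st["ee_rot"]).as_matrix();print(st["position"],T[:2,0],st["clock"],st["gripper_width"])
print("shift to target",T.T@(np.array([518.3,-97,158])-st["position"]), "yaw",np.degrees(np.arctan2(T[1,0],T[0,0])))
cv2.imwrite("pics/w4.png",w["color"])
E
```

```text
[623.86 -48.36 158.08] [ 0.97 -0.24] 9.375 55.08112970175197
shift to target [-91.01  72.29   0.17] yaw -13.721876262109136
```

Emit:
carry_out --pt "0 0 0 -45 36 0 -1" --pt "0 0 0 -91 72 0 -1" --pt "0 0 0 -91 72 0 -1"

```text
clock: 9.75
position: [514.2, -97.3, 158.4]
ee_rot: [0.993, -0.12, -0.002, -0.0]
contact_force: [0.7, 0.4, -2.1]
gripper_width: 55.0
grasp_force: 64.1
```

```bash
python3 - <<'E'
from h import *
np.set_printoptions(precision=2,suppress=True)
w=get_image("wrist");np.savez("w4.npz",**w);st=read_state();print(st["position"])
cv2.imwrite("pics/w4.png",w["color"])
E
```

```text
[517.34 -96.8  159.13]
```

View pics/w4.png

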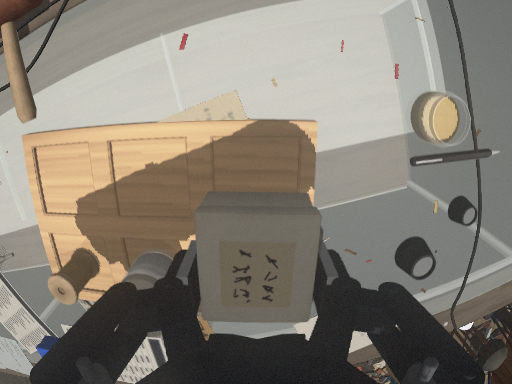

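Wrist view: the carton is gripped squarely, its lid corners about (197,208) to (309,320). The lidded jar stands in the front middle. The open jar is at (440,118), the small loupe at (462,210), and the bigger one at (415,258).

```bash
python3 - <<'E'
from h import *
np.set_printoptions(precision=1,suppress=True)
w=dict(np.load("w4.npz")); st=read_state(); T=R.from_quat(st["ee_rot"]).as_matrix(); o=st["position"]
for q in((197,208),(319,208),(309,320),(203,322)): print((T.T@(np.r_[onz(w,q,177,wray),o[2]]-o))[:2])
print("ojar rim",onz(w,(442,118),50,wray),"loupe top",onz(w,(465,211),27,wray))
E
```

```text
[ 34.2 -23.9]
[34.2 25.4]
[-26.2  26.2]
[-27.6 -26.8]
ojar rim [ 545.3 -276.6] loupe top [ 430.7 -320.2]
```

Emit:
carry_out --pt "0 0 0 -3 0 45 -1" --pt "0 0 0 -3 0 90 -1" --pt "0 0 0 -3 0 115 -1" --pt "0 0 0 -3 0 124 -1" --pt "0 0 0 -3 0 127 -1"

```text
clock: 10.42
position: [516.9, -95.7, 31.9]
ee_rot: [0.993, -0.119, -0.0, 0.0]
contact_force: [-6.0, 4.0, 13.3]
gripper_width: 55.1
grasp_force: 65.5
```

Emit:
carry_out --pt "0 0 0 0 0 0 -1" --pt "0 0 0 0 0 0 0.4" --pt "0 0 0 0 0 0 0.7" --pt "0 0 0 0 0 0 0.7"

```text
clock: 10.92
position: [516.7, -96.7, 31.7]
ee_rot: [0.993, -0.12, 0.0, -0.0]
contact_force: [-0.4, 0.1, -0.0]
gripper_width: 72.4
grasp_force: 0.0
```

Emit:
carry_out --pt "0 0 0 0 0 -50 0.8" --pt "0 0 0 0 0 -100 1" --pt "0 0 0 12 30 -140 1" --pt "0 0 0 32 85 -140 1" --pt "0 0 0 52 140 -140 1"

```text
clock: 11.55
position: [534.1, -246.2, 172.6]
ee_rot: [0.993, -0.119, 0.001, 0.0]
contact_force: [0.7, -0.2, -1.4]
gripper_width: 85.4
grasp_force: 0.0
```

Emit:
carry_out --pt "0 0 0 17 40 0 1" --pt "0 0 0 17 40 0 1" --pt "0 0 0 17 40 0 1"

```text
clock: 11.92
position: [540.1, -287.6, 171.0]
ee_rot: [0.993, -0.12, -0.0, -0.0]
contact_force: [-0.3, 0.0, -0.5]
gripper_width: 85.8
grasp_force: 0.0
```

```bash
python3 - <<'E'
from h import *
np.set_printoptions(precision=2,suppress=True)
w=get_image("wrist");np.savez("w5.npz",**w);st=read_state();print(st["position"],st["clock"])
cv2.imwrite("pics/w5.png",w["color"])
E
```

```text
[ 540.3 -287.1  171.2] 11.975
```

View pics/w5.png

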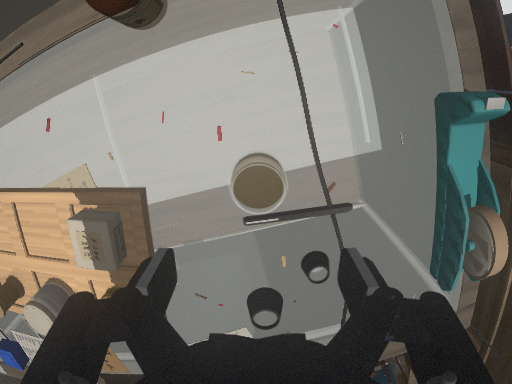

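Wrist view: open jar rim centred at (259,185), the pen just below it, the cable at right (332,190), the small loupe top at (317,272) and the larger at (265,315). The carton sits in its recess at left.

```bash
python3 - <<'E'
from h import *
np.set_printoptions(precision=1,suppress=True)
w=dict(np.load("w5.npz")); st=read_state(); T=R.from_quat(st["ee_rot"]).as_matrix(); o=st["position"]
loc=lambda q,z:(T.T@(np.r_[onz(w,q,z,wray),o[2]]-o))[:2]
for n,q,z in [("rim",(259,185),50),("rimL",(231,185),50),("rimR",(288,185),50),("bot",(259,212),50),("cable",(328,185),3),("pen",(260,219),3),("penR",(330,209),3),("loupeS",(318,274),27),("loupeB",(265,318),35)]: print(n,loc(q,z),onz(w,q,z,wray))
E
```

```text
rim [4.7 1.3] [ 544.5 -289.5]
rimL [  4.7 -23.3] [ 550.4 -265.5]
rimR [ 4.7 26.9] [ 538.5 -314.4]
bot [-20.9   1.4] [ 519.7 -283.5]
cable [-9.4 75.1] [ 513.4 -357.8]
pen [-48.1   2.8] [ 493.  -278.4]
penR [-36.8  79.5] [ 485.7 -355.6]
loupeS [-105.2   67.3] [ 422.1 -327.5]
loupeB [-162.1    8.8] [ 380.7 -257.2]
```

Emit:
carry_out --pt "0 0 0 3 1 50 1" --pt "0 0 0 3 1 100 1" --pt "0 0 0 3 1 130 1" --pt "0 0 0 3 1 145 1" --pt "0 0 0 3 1 149 1"

```text
clock: 12.6
position: [543.5, -288.8, 22.2]
ee_rot: [0.993, -0.119, -0.0, 0.0]
contact_force: [0.8, -0.4, 0.6]
gripper_width: 85.6
grasp_force: 0.0
```

Emit:
carry_out --pt "0 0 0 0 0 0 -0.2" --pt "0 0 0 0 0 0 -0.5" --pt "0 0 0 0 0 0 -1" --pt "0 0 0 0 0 0 -1" --pt "0 0 0 0 0 0 -1"

```text
clock: 13.22
position: [544.6, -289.8, 24.1]
ee_rot: [0.993, -0.119, 0.002, 0.0]
contact_force: [0.1, 0.9, 6.2]
gripper_width: 55.0
grasp_force: 63.5
```

Emit:
carry_out --pt "0 0 0 0 0 -45 -1" --pt "0 0 0 0 0 -95 -1" --pt "0 0 0 -4 -22 -120 -1" --pt "0 0 0 -14 -78 -120 -1" --pt "0 0 0 -24 -136 -120 -1"

```text
clock: 13.85
position: [551.7, -150.7, 142.5]
ee_rot: [0.993, -0.121, 0.0, -0.0]
contact_force: [1.3, 0.5, -0.8]
gripper_width: 55.2
grasp_force: 64.0
```

Emit:
carry_out --pt "0 0 0 -10 -57 0 -1" --pt "0 0 0 -20 -114 0 -1" --pt "0 0 0 -30 -171 0 -1" --pt "0 0 0 -40 -228 0 -1" --pt "0 0 0 -45 -256 0 -1"

```text
clock: 14.48
position: [568.9, 110.4, 142.0]
ee_rot: [0.993, -0.118, -0.0, -0.0]
contact_force: [0.2, -0.9, -1.9]
gripper_width: 55.2
grasp_force: 64.1
```

Emit:
carry_out --pt "0 0 0 0 0 0 -1" --pt "0 0 0 0 0 0 -1"

```text
clock: 14.72
position: [568.7, 107.0, 141.9]
ee_rot: [0.993, -0.12, -0.001, 0.0]
contact_force: [0.8, -0.1, -1.3]
gripper_width: 54.7
grasp_force: 64.1
```

```bash
python3 - <<'E'
from h import *
np.set_printoptions(precision=1,suppress=True)
st=read_state();T=R.from_quat(st["ee_rot"]).as_matrix();print(st["position"],T.T@(np.array([569.2,108.8,34])-st["position"]))
w=get_image("wrist");cv2.imwrite("pics/w6.png",w["color"]);np.savez("w6.npz",**w)
E
```

```text
[568.7 107.  141.9] [  0.1  -1.9 107.9]
```

View pics/w6.png

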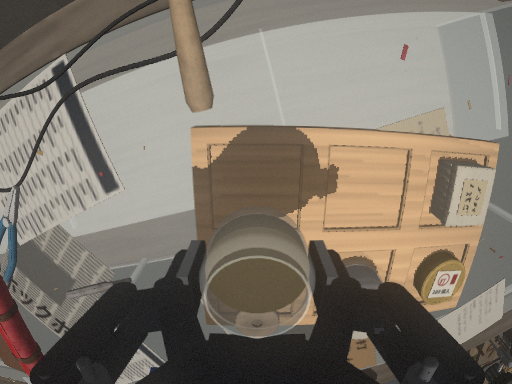

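Wrist view: open jar held with its rim centred at about (258,283). The target recess's back edge runs (209,144)–(302,144), and the mallet is clear. The carton and tin look well placed.

```bash
python3 - <<'E'
from h import *
np.set_printoptions(precision=1,suppress=True)
w=dict(np.load("w6.npz")); st=read_state(); T=R.from_quat(st["ee_rot"]).as_matrix(); o=st["position"]
loc=lambda q,z:(T.T@(np.r_[onz(w,q,z,wray),o[2]]-o))[:2]
for n,q,z in [("rim",(258,283),170),("rimtop",(258,229),170),("rimbot",(258,336),170),("TL",(209,144),18),("TR",(302,144),18),("mTL",(330,147),18),("mTR",(411,150),18),("mBR",(404,229),18),("carton lid",(468,193),48),("tin",(439,284),37)]: print(n,loc(q,z),onz(w,q,z,wray))
E
```

```text
rim [ 7.3 -0.9] [576.2 105.7]
rimtop [32.1 -1. ] [600.3  99.9]
rimbot [-24.4  -0.8] [545.3 113.2]
TL [ 40.7 -42.7] [618.6 138.4]
TR [40.7 37.7] [599.4  60.3]
mTL [38.6 62.8] [591.4  36.4]
mTR [ 39.  144.3] [572.3 -42.8]
mBR [-42.9 150.1] [491.4 -28.9]
carton lid [  6.2 200.9] [526.9 -89.9]
tin [-105.4  203.8] [417.9 -66.1]
```

Emit:
carry_out --pt "0 0 0 -3 -2 40 -1" --pt "0 0 0 -3 -2 75 -1" --pt "0 0 0 -3 -2 97 -1" --pt "0 0 0 -3 -2 105 -1" --pt "0 0 0 -3 -2 107 -1"

```text
clock: 15.4
position: [566.8, 109.2, 36.1]
ee_rot: [0.993, -0.12, -0.0, 0.001]
contact_force: [-4.4, -1.4, 10.5]
gripper_width: 54.7
grasp_force: 64.2
```

Emit:
carry_out --pt "0 0 0 0 0 0 -1" --pt "0 0 0 0 0 0 0.4" --pt "0 0 0 0 0 0 0.7" --pt "0 0 0 0 0 0 0.7"

```text
clock: 15.9
position: [567.2, 110.5, 35.6]
ee_rot: [0.993, -0.12, 0.0, -0.0]
contact_force: [-0.2, 0.7, 1.1]
gripper_width: 72.5
grasp_force: 0.0
```

Emit:
carry_out --pt "0 0 0 0 0 -45 0.8" --pt "0 0 0 0 0 -95 1" --pt "0 0 0 -2 22 -120 1" --pt "0 0 0 -6 78 -120 1" --pt "0 0 0 -11 135 -120 1"

```text
clock: 16.52
position: [523.9, -19.0, 155.9]
ee_rot: [0.993, -0.119, 0.001, -0.0]
contact_force: [0.6, -0.4, 0.2]
gripper_width: 85.3
grasp_force: 0.0
```

Emit:
carry_out --pt "0 0 0 -5 57 0 1" --pt "0 0 0 -9 114 0 1" --pt "0 0 0 -14 171 0 1" --pt "0 0 0 -19 228 0 1" --pt "0 0 0 -24 285 0 1"

```text
clock: 17.15
position: [432.5, -291.0, 155.6]
ee_rot: [0.993, -0.119, 0.0, 0.0]
contact_force: [0.1, -1.2, -0.7]
gripper_width: 85.4
grasp_force: 0.0
```

Emit:
carry_out --pt "0 0 0 -3 37 0 1" --pt "0 0 0 -3 37 0 1" --pt "0 0 0 -3 37 0 1"

```text
clock: 17.52
position: [421.4, -324.3, 155.2]
ee_rot: [0.993, -0.12, -0.0, -0.0]
contact_force: [-0.3, -0.0, -0.2]
gripper_width: 85.7
grasp_force: 0.0
```

```bash
python3 - <<'E'
from h import *
np.set_printoptions(precision=1,suppress=True)
st=read_state();print(st["position"],st["clock"]);T=R.from_quat(st["ee_rot"]).as_matrix(); o=st["position"]
w=get_image("wrist");cv2.imwrite("pics/w7.png",cv2.resize(w["color"][90:330,150:410],None,fx=2.5,fy=2.5));np.savez("w7.npz",**w)
loc=lambda q,z:(T.T@(np.r_[onz(w,q,z,wray),o[2]]-o))[:2]
g=cv2.cvtColor(w["color"],cv2.COLOR_BGR2GRAY); m=cv2.inRange(g,0,60)
n,l,s,c=cv2.connectedComponentsWithStats(m)
for i in range(1,n):
    if s[i,4]>80: print(s[i],c[i],loc(c[i],13))
for y in (150,180,200,220,240): print(y,np.where(m[y])[0][[0,-1]] if m[y].any() else "", [int(x) for x in np.where(np.diff(m[y].astype(int)))[0]][:14])
E
```

```text
[ 421.4 -324.3  155.2] 17.525
[391   0  24  81 659] [402.6  32.3] [154.1 139.9]
[   20     0   492   384 43919] [324.8 297.1] [-137.4   78. ]
[453  59  25  42 412] [461.9  83.6] [112.4 215.8]
[ 414   62   29  153 1566] [427.6 142.1] [ 45.6 174.7]
[406  86  14  77 407] [412.3 123.9] [ 62.9 153.9]
[411 161   9  29 100] [414.6 176. ] [  9.1 163.5]
[246 164  32  36 452] [261.3 175.7] [7.6 3.2]
[457 193  18  17 171] [464.4 200. ] [-18.1 241.1]
[185 212  42  39 836] [207.6 226.6] [-45.4 -51.1]
150 [ 44 510] [43, 44, 410, 417, 420, 437, 447, 449, 504, 510]
180 [246 511] [245, 251, 272, 277, 300, 301, 411, 414, 415, 416, 422, 427, 428, 437]
200 [301 511] [300, 301, 410, 412, 421, 422, 423, 426, 427, 432, 456, 461, 462, 463]
220 [189 511] [188, 221, 476, 496, 497]
240 [216 508] [215, 224, 304, 305, 306, 307, 475, 508]
```

View pics/w7.png

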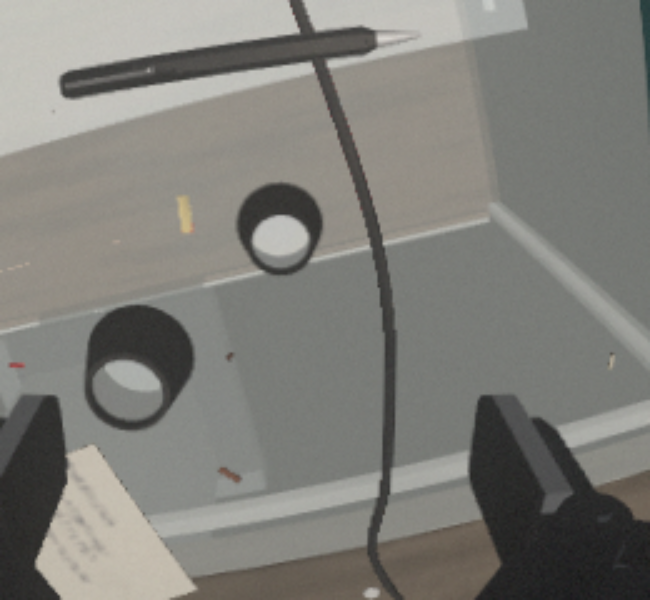

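Crop: small loupe top ring centred at (280,240), which is pixel (262,186). The larger loupe is at left (127,392) and the cable at right (375,240). The smaller loupe is the one to take. I'll check cable clearance for the right finger.

```bash
python3 - <<'E'
from h import *
np.set_printoptions(precision=1,suppress=True)
w=dict(np.load("w7.npz")); st=read_state(); T=R.from_quat(st["ee_rot"]).as_matrix(); o=st["position"]
P=lambda x,y:(150+(x-.75)/2.5,90+(y-.75)/2.5)
loc=lambda q,z:(T.T@(np.r_[onz(w,P(*q),z,wray),o[2]]-o))[:2]
for n,q,z in [("top",(280,240),27),("topfront",(280,273),27),("L",(237,222),5),("R",(323,222),5),("base back",(280,183),1),("cabL",(360,220),3),("cable",(372,240),3),("cab2",(385,290),3),("pen",(280,65),5),("bigR",(193,355),3)]: print(n,loc(q,z))
print(st["joints"])
E
```

```text
top [1.8 3.8]
topfront [-10.9   3.8]
L [  2.5 -12.7]
R [ 2.5 20.9]
base back [17.2  4.1]
cabL [ 2.8 35.7]
cable [-5.5 40.8]
cab2 [-26.8  47.1]
pen [63.4  4. ]
bigR [-55.9 -32.2]
[-0.3  0.3 -0.3 -0.  -0.9  1.7]
```

The cable is too close for the present finger line, so I'll turn the gripper 1.2 rad to straddle along the cable, partly open.

Emit:
carry_out --pt "0 0 0.17 1 4 15 0.3" --pt "0 0 0.34 1 4 30 0.2" --pt "0 0 0.51 1 4 45 0.2" --pt "0 0 0.68 1 4 60 0.2" --pt "0 0 0.85 1 4 75 0.2"

```text
clock: 18.2
position: [422.3, -327.4, 80.0]
ee_rot: [0.854, -0.52, 0.0, -0.0]
contact_force: [0.1, 0.6, 0.0]
gripper_width: 51.4
grasp_force: 0.0
```

Emit:
carry_out --pt "0 0 0.17 0 0 15 0.2" --pt "0 0 0.35 0 0 30 0.2" --pt "0 0 0.35 0 0 48 0.2" --pt "0 0 0.35 0 0 60 0.2" --pt "0 0 0.35 0 0 63 0.2"

```text
clock: 18.82
position: [421.6, -328.0, 16.7]
ee_rot: [0.752, -0.659, -0.001, 0.0]
contact_force: [0.3, 0.3, 0.1]
gripper_width: 51.1
grasp_force: 0.0
```

```bash
python3 - <<'E'
from h import *
np.set_printoptions(precision=1,suppress=True)
st=read_state();T=R.from_quat(st["ee_rot"]).as_matrix(); o=st["position"];print(o,st["gripper_width"],st["contact_force"],T[:2,:2])
w=get_image("wrist");np.savez("w8.npz",**w)
g=cv2.cvtColor(w["color"],cv2.COLOR_BGR2GRAY)
# bright ring top of loupe
loc=lambda q,z:(T.T@(np.r_[onz(w,q,z,wray),o[2]]-o))[:2]
c0=R.from_quat(w["orientation"]).inv().apply(np.r_[o[:2],27]-w["position"]); th=np.arctan2(np.hypot(*c0[:2]),c0[2]); u=c0[:2]/np.hypot(*c0[:2])*th*w["mtx"][0,0]+w["mtx"][:2,2]; print("expected px",u)
x,y=u.astype(int); m=cv2.inRange(g[y-60:y+60,x-70:x+70],120,255)
n,l,s,c=cv2.connectedComponentsWithStats(m)
for i in range(1,n):
    if s[i,4]>150: print(s[i],c[i]+[x-70,y-60],loc(c[i]+[x-70,y-60],27))
E
```

```text
[ 421.6 -328.    16.7] 51.08894222332644 [0.3 0.3 0.1] [[ 0.1 -1. ]
 [-1.  -0.1]]
expected px [255.7 273.6]
[   0    0  140  120 8953] [253.  271.8] [ 1.1 -1.3]
[  50   42   43   32 1060] [255.8 270.4] [1.8 0.1]
```

Emit:
carry_out --pt "0 0 0 1 0 0 -0.2" --pt "0 0 0 1 0 0 -0.6" --pt "0 0 0 1 0 0 -1" --pt "0 0 0 1 0 0 -1" --pt "0 0 0 1 0 0 -1"

```text
clock: 19.5
position: [422.2, -330.0, 18.3]
ee_rot: [0.752, -0.659, 0.001, -0.0]
contact_force: [-0.6, 1.9, 6.1]
gripper_width: 28.0
grasp_force: 58.7
```

Emit:
carry_out --pt "0 0 0 0 0 -30 -1" --pt "0 0 0 0 0 -80 -1" --pt "0 0 0 0 0 -130 -1" --pt "0 0 0 0 0 -130 -1"

```text
clock: 20.0
position: [423.9, -330.9, 151.6]
ee_rot: [0.752, -0.659, 0.005, -0.001]
contact_force: [0.5, -0.2, -0.7]
gripper_width: 28.0
grasp_force: 58.6
```

```bash
python3 - <<'E'
from h import *
np.set_printoptions(precision=1,suppress=True)
st=read_state();T=R.from_quat(st["ee_rot"]).as_matrix(); o=st["position"];print(o,st["gripper_width"],st["clock"])
w=get_image("wrist");np.savez("w9.npz",**w);s=get_image("scene");np.savez("s9.npz",**s)
g=cv2.cvtColor(w["color"],cv2.COLOR_BGR2GRAY)
m=cv2.inRange(g[220:330,190:330],110,255);n,l,q,c=cv2.connectedComponentsWithStats(m)
for i in range(1,n):
    if q[i,4]>150: print(q[i],c[i]+[190,220])
# carton lid in scene view (bright cream top) : box via colour near predicted pixel
print("carton px",proj(s,[518,-97,48]),"target shift",T.T@(np.array([518,-97,150])-o))
E
```

```text
[ 423.9 -330.9  151.6] 27.957819494254768 20.0
[   0    0  140   65 3027] [261.5 237.4]
[  46   37   43   32 1029] [256.9 272.3]
[  31   58   73   52 2467] [256.7 310.8]
carton px [301.  208.5] target shift [-219.6 -123.9    1.5]
```

Emit:
carry_out --pt "0 0 0 -54 -30 -7 -1" --pt "0 0 0 -108 -61 -14 -1" --pt "0 0 0 -162 -92 -21 -1" --pt "0 0 0 -219 -124 -28 -1" --pt "0 0 0 -219 -124 -28 -1"

```text
clock: 20.72
position: [516.7, -93.1, 173.9]
ee_rot: [0.754, -0.657, -0.001, 0.001]
contact_force: [-0.1, 0.1, 0.2]
gripper_width: 27.8
grasp_force: 58.6
```

Emit:
carry_out --pt "0 0 0 0 0 0 -1" --pt "0 0 0 0 0 0 -1"

```text
clock: 20.98
position: [514.9, -97.5, 174.3]
ee_rot: [0.751, -0.66, -0.001, 0.001]
contact_force: [-0.2, -0.3, -0.9]
gripper_width: 28.1
grasp_force: 58.6
```

```bash
python3 - <<'E'
from h import *
np.set_printoptions(precision=1,suppress=True)
st=read_state();T=R.from_quat(st["ee_rot"]).as_matrix(); o=st["position"];print(o,st["gripper_width"],st["clock"])
w=get_image("wrist");np.savez("w10.npz",**w);im=w["color"]
hs=cv2.cvtColor(im,cv2.COLOR_BGR2HSV)
print(hs[120:260:10,256].tolist()); print(hs[190,200:320:8].tolist())
E
```

```text
[514.9 -97.5 174.3] 28.06388213892876 20.975
[[17, 32, 143], [14, 80, 112], [15, 87, 120], [16, 87, 109], [19, 41, 100], [22, 35, 109], [20, 58, 105], [18, 63, 106], [19, 62, 103], [19, 59, 104], [18, 42, 104], [18, 62, 49], [18, 57, 45], [18, 58, 44]]
[[17, 95, 223], [15, 84, 112], [19, 39, 112], [19, 32, 110], [21, 58, 88], [20, 56, 104], [19, 58, 106], [18, 63, 106], [12, 49, 68], [19, 37, 110], [19, 39, 112], [16, 99, 214], [16, 98, 216], [16, 97, 220], [16, 99, 221]]
```

```bash
python3 - <<'E'
from h import *
np.set_printoptions(precision=1,suppress=True)
st=read_state();T=R.from_quat(st["ee_rot"]).as_matrix(); o=st["position"]
w=dict(np.load("w10.npz"));hs=cv2.cvtColor(w["color"],cv2.COLOR_BGR2HSV)
loc=lambda q,z:(T.T@(np.r_[onz(w,q,z,wray),o[2]]-o))[:2]
m=cv2.inRange(hs,(0,0,85),(40,72,140)); m=cv2.morphologyEx(m,cv2.MORPH_CLOSE,np.ones((9,9))); m=cv2.morphologyEx(m,cv2.MORPH_OPEN,np.ones((9,9)))
n,l,s,c=cv2.connectedComponentsWithStats(m); i=l[190,256]; print(s[i],c[i])
cnt=cv2.findContours((l==i).astype(np.uint8),0,2)[0][0]; r=cv2.minAreaRect(cnt); b=cv2.boxPoints(r); p=np.array([loc(q,48) for q in b]); print(r,b,p,p.mean(0),[np.hypot(*(p[k]-p[k-1])) for k in range(4)])
print(loc(c[i],48)); W=np.array([onz(w,q,48,wray) for q in b]);print(W.mean(0))
for y in range(136,236,4): print(y,hs[y,240:276:12].tolist(),end=" ")
E
```

```text
[ 211  145   78   78 4349] [249.  183.3]
((246.78231811523438, 182.86549377441406), (74.88517761230469, 65.7979736328125), 22.2490234375) [[199.7 199.1]
 [224.6 138.2]
 [293.9 166.6]
 [269.  227.5]] [[-10.7 -51.7]
 [ 45.2 -26.9]
 [ 19.8  33.9]
 [-39.2  12.5]] [ 3.8 -8. ] [np.float64(70.2521041860399), np.float64(61.10427080714793), np.float64(65.82144986494811), np.float64(62.74401629652138)]
[ 4.3 -6. ]
[ 523.4 -100.4]
136 [[15, 85, 123], [16, 75, 99], [16, 84, 122]] 140 [[16, 84, 119], [14, 84, 121], [15, 77, 112]] 144 [[17, 89, 118], [16, 86, 118], [15, 84, 122]] 148 [[18, 36, 93], [16, 89, 121], [15, 84, 119]] 152 [[18, 35, 96], [19, 42, 85], [15, 89, 117]] 156 [[21, 32, 113], [22, 41, 93], [21, 50, 82]] 160 [[19, 31, 114], [21, 37, 111], [19, 38, 93]] 164 [[19, 36, 113], [15, 36, 113], [19, 40, 108]] 168 [[19, 59, 108], [18, 39, 111], [18, 34, 114]] 172 [[20, 60, 107], [20, 59, 108], [19, 37, 109]] 176 [[19, 58, 105], [20, 55, 106], [18, 46, 111]] 180 [[15, 50, 81], [19, 58, 97], [20, 62, 107]] 184 [[19, 54, 103], [18, 53, 87], [19, 58, 106]] 188 [[19, 58, 109], [20, 56, 105], [17, 56, 87]] 192 [[17, 56, 105], [17, 59, 108], [17, 59, 99]] 196 [[16, 57, 85], [18, 62, 99], [21, 57, 107]] 200 [[21, 56, 104], [19, 61, 104], [21, 59, 104]] 204 [[18, 55, 106], [17, 62, 107], [20, 42, 109]] 208 [[18, 35, 110], [18, 63, 106], [21, 34, 106]] 212 [[15, 33, 108], [21, 38, 108], [21, 40, 109]] 216 [[15, 90, 111], [18, 36, 105], [18, 42, 108]] 220 [[15, 92, 117], [16, 61, 101], [21, 37, 109]] 224 [[15, 91, 118], [13, 65, 47], [8, 59, 52]] 228 [[22, 58, 48], [9, 35, 51], [13, 58, 53]] 232 [[14, 66, 50], [19, 44, 46], [14, 57, 49]]
```

```bash
python3 - <<'E'
from h import *
np.set_printoptions(precision=1,suppress=True)
st=read_state();T=R.from_quat(st["ee_rot"]).as_matrix(); o=st["position"]
w=dict(np.load("w10.npz"));hs=cv2.cvtColor(cv2.medianBlur(w["color"],5),cv2.COLOR_BGR2HSV)
loc=lambda q,z:(T.T@(np.r_[onz(w,q,z,wray),o[2]]-o))[:2]
m=cv2.inRange(hs,(0,0,101),(40,72,140)); m[:130]=0;m[235:]=0;m[:,:195]=0;m[:,305:]=0
m=cv2.morphologyEx(m,cv2.MORPH_CLOSE,np.ones((9,9))); m=cv2.morphologyEx(m,cv2.MORPH_OPEN,np.ones((13,13)))
n,l,s,c=cv2.connectedComponentsWithStats(m); i=l[195,256]; print(s[i],c[i])
cnt=cv2.findContours((l==i).astype(np.uint8),0,2)[0][0]; r=cv2.minAreaRect(cnt); b=cv2.boxPoints(r); p=np.array([loc(q,48) for q in b]); print(b,p,p.mean(0),[np.hypot(*(p[k]-p[k-1])) for k in range(4)])
print("centroid",loc(c[i],48), np.mean([onz(w,q,48,wray) for q in b],0))
E
```

```text
[ 212  146   77   76 4042] [249.  185.1]
[[206.2 201.9]
 [230.6 141. ]
 [294.7 166.7]
 [270.4 227.6]] [[-13.4 -45.7]
 [ 42.6 -21.7]
 [ 19.8  34.6]
 [-39.2  13.9]] [ 2.4 -4.7] [np.float64(64.88990603736131), np.float64(60.9196523268729), np.float64(60.79508715170332), np.float64(62.53599422662731)]
centroid [ 2.7 -6. ] [520.  -99.5]
```

Emit:
carry_out --pt "0 0 0 2 -4 40 -1" --pt "0 0 0 2 -4 80 -1" --pt "0 0 0 2 -4 100 -1" --pt "0 0 0 2 -4 107 -1" --pt "0 0 0 2 -4 109 -1"

```text
clock: 21.65
position: [520.2, -98.5, 66.4]
ee_rot: [0.752, -0.66, 0.0, -0.0]
contact_force: [-0.4, -0.2, 0.2]
gripper_width: 28.1
grasp_force: 58.6
```

Emit:
carry_out --pt "0 0 0 0 0 0 -1" --pt "0 0 0 0 0 0 -1"

```text
clock: 21.9
position: [520.7, -97.9, 67.2]
ee_rot: [0.752, -0.659, 0.001, -0.001]
contact_force: [-0.4, -0.5, 0.3]
gripper_width: 27.7
grasp_force: 58.6
```

No contact yet, so I'll lower in 1 mm steps.

Emit:
carry_out --pt "0 0 0 0 0 1 -1" --pt "0 0 0 0 0 1 -1" --pt "0 0 0 0 0 2 -1" --pt "0 0 0 0 0 2 -1"

```text
clock: 22.4
position: [520.5, -97.8, 65.7]
ee_rot: [0.752, -0.659, 0.0, -0.0]
contact_force: [-1.4, 1.6, 8.2]
gripper_width: 28.1
grasp_force: 60.2
```

Contact at 8 N: the loupe is on the lid. Opening and lifting.

Emit:
carry_out --pt "0 0 0 0 0 0 -0.2" --pt "0 0 0 0 0 0 0.0" --pt "0 0 0 0 0 0 0.1" --pt "0 0 0 0 0 0 0.1"

```text
clock: 22.9
position: [520.1, -97.9, 64.1]
ee_rot: [0.752, -0.659, -0.0, 0.0]
contact_force: [0.1, 0.6, -0.3]
gripper_width: 47.1
grasp_force: 0.0
```

Emit:
carry_out --pt "0 0 0 0 0 -20 0.1" --pt "0 0 0 0 0 -60 0.1" --pt "0 0 0 0 0 -110 0.1" --pt "0 0 0 0 0 -110 0.1"

```text
clock: 23.4
position: [522.8, -97.8, 178.6]
ee_rot: [0.752, -0.659, 0.004, -0.003]
contact_force: [0.0, -0.7, -1.4]
gripper_width: 47.6
grasp_force: 0.0
```

```bash
python3 - <<'E'
from h import *
np.set_printoptions(precision=1,suppress=True)
st=read_state();T=R.from_quat(st["ee_rot"]).as_matrix(); o=st["position"];print(o,st["gripper_width"],st["clock"])
w=get_image("wrist");np.savez("w11.npz",**w);hs=cv2.cvtColor(cv2.medianBlur(w["color"],3),cv2.COLOR_BGR2HSV)
loc=lambda q,z:(T.T@(np.r_[onz(w,q,z,wray),o[2]]-o))[:2]
m=cv2.inRange(hs,(0,0,75),(40,76,140))|cv2.inRange(hs,(0,0,0),(180,255,70)); m[:130]=0;m[240:]=0;m[:,:195]=0;m[:,310:]=0
m=cv2.morphologyEx(m,cv2.MORPH_OPEN,np.ones((13,13)))
n,l,s,c=cv2.connectedComponentsWithStats(m)
for i in range(1,n): print("carton",s[i],c[i],loc(c[i],44))
d=cv2.inRange(hs[:,:,2],0,62); d[:140]=0;d[225:]=0;d[:,:215]=0;d[:,:][:,295:]=0
n,l,s,c=cv2.connectedComponentsWithStats(d)
for i in range(1,n):
    if s[i,4]>60: print("loupe",s[i],c[i],loc(c[i],60),loc(c[i],75))
E
```

```text
[522.8 -97.8 178.6] 47.562536434380995 23.4
carton [ 222  148   76   60 2737] [257.5 175.3] [ 9.9 -0.1]
carton [265 204  17  18 303] [272.9 212.4] [-26.7  14.7]
loupe [244 173  35  29 533] [260.8 183.6] [6.6 2.9] [11.   2.8]
```

```bash
python3 - <<'E'
from h import *
np.set_printoptions(precision=1,suppress=True)
st=read_state();T=R.from_quat(st["ee_rot"]).as_matrix(); o=st["position"]
w=dict(np.load("w11.npz"));hs=cv2.cvtColor(cv2.medianBlur(w["color"],5),cv2.COLOR_BGR2HSV)
loc=lambda q,z:(T.T@(np.r_[onz(w,q,z,wray),o[2]]-o))[:2]
m=cv2.inRange(hs,(0,0,101),(40,72,140)); m[:130]=0;m[235:]=0;m[:,:195]=0;m[:,310:]=0
m=cv2.morphologyEx(m,cv2.MORPH_OPEN,np.ones((5,5)))
n,l,s,c=cv2.connectedComponentsWithStats(m); i=1+np.argmax(s[1:,4]); cnt=cv2.findContours((l==i).astype(np.uint8),0,2)[0][0]
b=cv2.boxPoints(cv2.minAreaRect(cnt)); p=np.array([loc(q,48) for q in b]);print(s[1:],p,p.mean(0),[np.hypot(*(p[k]-p[k-1])) for k in range(4)])
d=cv2.inRange(hs[:,:,2],0,70); d[:140]=0;d[225:]=0;d[:,:215]=0;d[:,295:]=0
n,l,s,c=cv2.connectedComponentsWithStats(d); i=1+np.argmax(s[1:,4]); x,y,ww,hh,_=s[i]
print(s[i]); print("base L/R",loc((x,y+12),50),loc((x+ww,y+12),50),"back",loc((x+ww/2,y),48),"front top",loc((x+ww/2,y+hh),75))
E
```

```text
[[ 221  151   79   73 2418]
 [ 256  204   11    5   55]] [[-14.4 -38.7]
 [ 35.8 -17.9]
 [ 13.   38.9]
 [-39.9  20.9]] [-1.4  0.8] [np.float64(64.8237264432407), np.float64(54.345151190950375), np.float64(61.17724941945147), np.float64(55.922920537435495)]
[244 173  36  27 554]
base L/R [  2.7 -14. ] [ 2.8 18.6] back [13.4  2.3] front top [-2.8  2.1]
```

Emit:
carry_out --pt "0 0 0 50 20 -50 0.1" --pt "0 0 0 100 40 -90 0.1" --pt "0 0 0 150 60 -120 0.1" --pt "0 0 0 200 80 -120 0.1" --pt "0 0 0 200 80 -120 0.1"

```text
clock: 24.08
position: [465.5, -309.5, 293.1]
ee_rot: [0.75, -0.661, -0.001, 0.0]
contact_force: [-0.1, -0.0, -0.7]
gripper_width: 47.0
grasp_force: 0.0
```

```bash
python3 - <<'E'
from h import *
np.set_printoptions(precision=1,suppress=True)
print(read_state()["position"],read_state()["contact_force"])
for nm in("side","scene"):
    d=get_image(nm); hs=cv2.cvtColor(cv2.medianBlur(d["color"],3),cv2.COLOR_BGR2HSV)
    for n,xy,z,lo,hi in [("ljar",(441,31.3),76,(0,0,90),(180,75,255)),("carton",(519,-97.5),48,(0,0,90),(180,80,255)),("loupe",(519,-97.5),62,(0,0,0),(180,255,75)),("ojar",(568.5,109),45,(0,0,90),(180,80,255)),("tin",(415.5,-72),37,(0,0,90),(180,80,255)),("spool",(466,134),42,(0,0,0),(180,255,120))]:
        u=proj(d,[*xy,z]); x,y=np.rint(u).astype(int); r=18
        m=cv2.inRange(hs[y-r:y+r,x-r:x+r],lo,hi); k,l,s,c=cv2.connectedComponentsWithStats(m)
        if k<2: print(nm,n,"none",hs[y,x]); continue
        i=1+np.argmax([s[j,4]/(1+np.hypot(*(c[j]-r))) for j in range(1,k)])
        q=c[i]+[x-r,y-r]; print(nm,n,"px",u,"blob",q,s[i,2:],"->",onz(d,q,z)-xy)
E
```

```text
[ 465.5 -309.5  293.1] [-0.1 -0.  -0.7]
side ljar px [255.5 190. ] blob [255.1 196.6] [ 18  23 367] -> [-12.7  28.7]
side carton px [251.9 167.2] blob [251.5 161.8] [ 36  32 905] -> [ 14.9 -26.6]
side loupe px [251.9 164.1] blob [251.8 166. ] [ 8  5 35] -> [-4.6  9.8]
side ojar px [209.  199.6] blob [204.1 194.7] [ 29  31 526] -> [ 26.1 -13. ]
side tin px [275.9 182.8] blob [276.2 182.4] [13  8 71] -> [-0. -2.]
side spool px [233.5 215.3] blob [234.  218.4] [ 11  11 102] -> [-7.9 11.1]
scene ljar px [246.  193.5] blob [246.1 199.9] [ 24  25 488] -> [-18.7 -18.8]
scene carton px [301.4 208.4] blob [304.9 207.5] [ 32  36 777] -> [ 9.4 -4.7]
scene loupe px [301.7 204.5] blob [302.1 207.4] [11  8 67] -> [-8.8 -7.9]
scene ojar px [257.2 171. ] blob [255.8 165.5] [ 36  32 816] -> [18.6 23.2]
scene tin px [268.4 227.1] blob [269.4 227.2] [ 18  13 144] -> [ 1.5 -2.3]
scene spool px [227.1 183.7] blob [228.2 187.7] [ 12  16 147] -> [-10.9 -15.8]
```

```bash
python3 -c "
from bench import *
print(job_done())"
```

```text
the job is handed in; nothing more can be done
None
```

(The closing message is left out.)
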